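# Show the star panel to the inspection camera

## Task

Lift the dark-framed star panel out of the drying rack by its top rail and hold it up for the inspection camera: upright, star side facing the lens squarely, the star centred on the lens and the front of the frame 180 mm from the lens rim. Finish while holding it still there, in the air, with nothing but the gripper carrying it. Leave the other panels, the glue bottle and the sanding block where they are, and do not bump the camera or its stand.

Things in the scene. Friction and masses are not known exactly. Their poses are not given: they have to be found in the camera images.
- star_panel: the part to show: framed wood panel, upright in a rack slot. 140 mm wide (own y), 150 high (z, up), frame 18 thick (x), 0.18-0.34 kg. Very dark brown frame, flat and flush, stiles 26 mm, top rail 30 mm wide: pinch it across the 18 mm. The middle is recessed. Front = own +x: pale eight-pointed star, brass stud, dark ground; back (-x): plain pale plywood. Origin: centre of its underside
- star (a point): centre of the star panel's front, on the plane of the frame's front face: in the panel's axes 9 mm to +x and 75 mm above the origin. Axes as the panel's
- lens (a point): centre of the front rim of the inspection camera's lens, inside a white-faced ring light 84 mm across. The camera looks level along this point's own -x; z is up. 190 to 250 mm above the bench (clamped at another height each time). The star belongs 180 mm in front, at (-180, 0, 0) mm in these axes, with the panel's axes parallel to them, its front (+x) to the lens
- camera_stand: the camera's stand, fixed to the bench: grey steel base 200 x 150 x 14 mm reaching 130 mm ahead (-x) and 70 mm behind a 25 mm steel column, 362 mm tall. Clamp, blue camera, black lens and ring light stand out ahead (own -x), the lens rim 126 mm from the column's axis. Origin: under the column, on the bench
- rack: wooden drying rack, fixed to the bench: two bearers along its own x, 250 mm long, at y = +-45 mm, tops 22 mm up, on cross feet 150 mm long. 8 mm dowels up to 92 mm above the bench make three slots 24 mm wide at x = -80, 0, +80 mm; a panel stands in each on the bearers, its front to the rack's +x. Which panel is where changes. Origin: centre of the underside
- pale_panel: bystander in the rack: panel of the same size and build with a pale frame and a pale star on a brown ground. Origin: centre of its underside
- grille_panel: bystander in the rack: panel of the same size with a pale frame and a grille of brown turned beads. Origin: centre of its underside
- glue_bottle: bystander: standing glue bottle, 60 mm thick, 170 mm high, yellow label, orange cap. Origin: centre of its underside
- sanding_block: bystander: cork sanding block lying on the bench, 60 x 110 mm, 33 mm high. Origin: centre of its underside
Not all that is in view belongs to the job. What is shaped like the star_panel but turquoise is not meant.

How it is judged:
On the way:
1. the star panel is held in the fingers, lifted clear above the rack's dowels (height (world z) of star_panel above 0.096 m and contact force between star_panel and the fingers above 1 N and contact force between star_panel and rack below 0.3 N), for 0.2 s.
At the end, for the whole second after the job is handed in: Star panel held still by the fingers alone, over 80 mm up: star within 15 mm of the lens axis sideways and in height, front 160-200 mm from the rim, star side to the lens, square and upright within 0.12 rad; bystanders moved under 30 mm (x of star in the frame of lens between -0.2 and -0.16 m and y of star in the frame of lens between -0.015 and 0.015 m and z of star in the frame of lens between -0.015 and 0.015 m and x of lens in the frame of star_panel above 0.1 m and angle between the x axis of star_panel and the x axis of lens, either way round below 0.12 rad and angle between star_panel's own z axis and vertical below 0.12 rad and height (world z) of star_panel above 0.08 m and contact force between star_panel and the fingers above 1 N and linear speed of star_panel below 0.02 m/s and angular speed of star_panel below 0.15 rad/s and contact force between star_panel and rack below 0.3 N and contact force between star_panel and camera_stand below 0.3 N and contact force between star_panel and pale_panel below 0.3 N and contact force between star_panel and grille_panel below 0.3 N and contact force between star_panel and glue_bottle below 0.3 N and distance of each of pale_panel, grille_panel, glue_bottle, sanding_block from where it was at the start of the episode below 0.03 m); the arm keeps its last pose, push and grip.
It fails at once if another panel is shifted by more than 30 mm (distance of any of pale_panel, grille_panel from where it was at the start of the episode above 0.03 m).
It fails at once if the glue bottle or sanding block is shifted by more than 30 mm (distance of any of glue_bottle, sanding_block from where it was at the start of the episode above 0.03 m).
It fails at once if the camera or its stand is bumped by the arm, fingers or panel (over 4 N) (contact force between camera_stand and the arm above 4 N or contact force between camera_stand and the fingers above 4 N or contact force between camera_stand and star_panel above 4 N).
It also fails if it takes over 40 s, if anything falls off the work surface, if the arm or the gripper's body presses on something with over 40 N, if the wrist force passes 120 N, or if a joint passes its speed limit or range.

## Robot

A 6-joint arm with a two-finger parallel gripper is mounted at the origin on the work surface. World frame = base frame: x ahead of the robot, y to its left, z up, the work surface at z = 0. Lengths are in m, angles in rad, forces in N, time in s.
With the tool pointing down it reaches from about 0.425 to 1.125 m from the base axis. Payload 14.9 kg.
Tool frame: the origin (TCP) lies midway between the tips of the shut fingers; the grasp point (between the pads) lies 19 mm behind it (env.hold_point_z is the z of the grasp point in the tool frame, in m); z points along the fingers, y is the line along which they close (so a half turn about z gives the same grasp; the last joint's range is limited). The gripper opens to 91 mm and grips with 3 to 60 N. Pads are 32 mm wide; open, the fingers measure 118 mm over their backs; the gripper's body (76 mm by 178 mm) begins 60 mm behind the grasp point.
Start: joints at [-1.376, 0.379, 1.734, -0, 1.028, -0.033], TCP at [0.158, -0.682, 0.214] pointing down, gripper open.
Joint ranges: [-2.77, 2.77], [-0.74, 2.19], [0, 2.66], [-1.06, 4.2], [0.31, 2.87], [-3.08, 3.08]. Speed limits (rad/s): [1.89, 1.89, 2.39, 3.14, 3.14, 3.14].

## Interface

Orientations are given as a rotation vector (axis times angle).
In Python, from cell import env gives the robot as it stands. The module is installed in compiled form; this text tells all that it offers.
- The arm moves only by the shell command python3 -m creep 'ROWS'. ROWS is JSON, a list of rows, each a list of 7 numbers: the shift along the tool's x, y, z in units of 40 mm (1.0 is 40 mm), then the turn, a rotation vector about the tool's x, y, z in units of 8 degrees (1.0 is 8 degrees), then the closure, from -1 (fully open) to 1 (shut). In form: [[dx, dy, dz, ax, ay, az, grip], ...]. A call has 1 to 10 rows; each row is the pose to reach, as a shift and turn from the pose commanded when the call began, along the tool's axes at that moment; what a row does not reach only later rows make up. A row lasts 1/10 s, in which the tool goes at most 50 mm and 8.59 degrees, less where a joint would pass 70% of its speed; a pose out of reach is approached as far as the arm can. A call with a gripper value outside its range is refused whole. The fingers move at their own pace and stop on an object; the grip force is fixed at half the most. Time passes only in rows, so rows that repeat a pose let the fingers close. It gives the time, the measured TCP pose, the force, the opening and the grip force at its end, in the units of the state.
- env.sense(): the state, without advancing time (a new reading comes with each control period).
- env.read_camera(name): name is "side" or "top" or "wrist"; returns the picture (480x640x3 uint8, red, green, blue); there is no depth.
- env.camera_params(name): a dict with "camera_matrix" (3x3 intrinsics, pixels), "R" (3x3) and "t" (3): a world point X has camera coordinates R X + t; the wrist camera has in their place "tool_from_camera" (4x4, takes a point from camera to tool coordinates, whose origin is the TCP and whose axes are the flange's). Camera axes: x right, y down, z forward; pixel columns grow to the right and rows downward; lengths in m; the calibration is good to about 2 mm. The wrist camera is an equidistant fisheye: a pixel r from the principal point sees the ray r / f radians off the axis. A picture is of the moment at which its call begins: read the wrist's pose just before it. camera_params takes no time and is no camera call.
- env.sign_off(): hands the job in; it is judged then, once.
Trained networks look in the newest picture that a camera, given by its name, has taken for a name from the list of things; names that differ only in an ending like _2 or _b are one class to them, and where a whole thing is asked for, a point or a joint stands for the part that bears it (a point fixed in the world has none). Each returns a list of dicts, best first, with "p" (0 to 1); they miss things now and then, are a little off and sometimes report something else, mostly with a low value. They report only what shows in the picture. A call takes as long as a camera call. They do not tell look-alikes from the thing itself.
- env.outline_of(label, camera): "mask" (480x640 bool, what is visible of it) and "centre" ([column, row] in pixels, amid what is visible of it).
- env.mark_of(label, camera): "centre" ([column, row] in pixels: a listed point, or the origin of a listed thing).
The state is a dict: "time": time; "qpos": joint angles; "qd": joint speeds; "effort": joint torques, N m; "ee_pos": TCP position; "ee_rot": TCP orientation; "contact_force": force on the tool from outside, world axes, zero at the start; "ft_torque": the same for the moment, N m; "gripper_width": finger opening in m; "gripper_force": force on a finger pad.
Only numpy, scipy, OpenCV 4.12 (cv2) and the standard library are available. Lean on these libraries where they do the work, as an engineer would, in place of code of your own. Each camera call takes 0.05 s, during which the arm holds its last target. There are 200 camera calls.

## Working session

There is one attempt and no reset: what is moved stays moved. The work goes in short steps, Python scripts to look and compute and a shell command to move; the robot and the scene stay as the last step left them, time stands still between calls to the robot, and variables do not carry over. Pictures are saved under pics/ and viewed, at most 10 in all, crops included, and the job is handed in when it is done.

```bash
mkdir -p pics
python3 - <<'E'
from cell import env
import cv2,numpy as np
s=env.sense();print(s['ee_pos'],s['ee_rot'],s['time'],env.hold_point_z)
for c in ['side','top']:
    im=env.read_camera(c);cv2.imwrite(f'pics/{c}0.png',im[...,::-1])
    p=env.camera_params(c);print(c,p)
    for l in ['star_panel','star','lens','camera_stand','rack','pale_panel','grille_panel','glue_bottle']:
        print(l,[(np.round(d['centre'],1).tolist(),round(d['p'],2)) for d in env.mark_of(l,c)][:3])
E
```

```text
[ 0.15800587 -0.68154438  0.213308  ] [-3.12020124e+00 -3.56934753e-01  1.13963305e-04] 0.0 -0.0188
side {'camera_matrix': array([[481.65610756,   0.        , 324.25421681],
       [  0.        , 481.65610756, 232.19425674],
       [  0.        ,   0.        ,   1.        ]]), 'R': array([[ 0.95320441,  0.30215919, -0.01005908],
       [ 0.23372041, -0.7575934 , -0.60944812],
       [-0.19177104,  0.57857762, -0.79276214]]), 't': array([-0.55313669, -0.03368918,  1.26598178])}
star_panel [([177.7, 427.1], 0.86), ([240.8, 316.5], 0.77)]
star [([236.0, 303.0], 0.96), ([168.7, 418.0], 0.86), ([371.5, 152.7], 0.45)]
lens [([353.2, 119.2], 0.55), ([297.0, 355.0], 0.46)]
camera_stand [([372.2, 153.3], 0.64)]
rack [([270.8, 340.2], 0.89)]
pale_panel []
grille_panel [([296.6, 355.7], 0.81)]
glue_bottle [([397.0, 273.4], 0.7)]
top {'camera_matrix': array([[538.76352789,   0.        , 318.46059125],
       [  0.        , 538.76352789, 224.06813059],
       [  0.        ,   0.        ,   1.        ]]), 'R': array([[ 0.0067316 , -0.99987145, -0.01455202],
       [-0.98954279, -0.00456386, -0.14416743],
       [ 0.14408248,  0.01537033, -0.98944631]]), 't': array([0.02470778, 0.62076315, 1.27897592])}
star_panel [([498.6, 312.2], 0.79), ([403.4, 300.7], 0.59)]
star [([517.1, 308.3], 0.91), ([402.0, 295.5], 0.87)]
lens [([180.2, 238.6], 0.87)]
camera_stand [([155.9, 238.2], 0.83), ([418.5, 235.6], 0.3)]
rack [([406.1, 266.2], 0.93)]
pale_panel [([406.8, 268.2], 0.78)]
grille_panel [([418.0, 234.9], 0.64)]
glue_bottle [([308.4, 179.0], 0.6)]
```

View pics/side0.png

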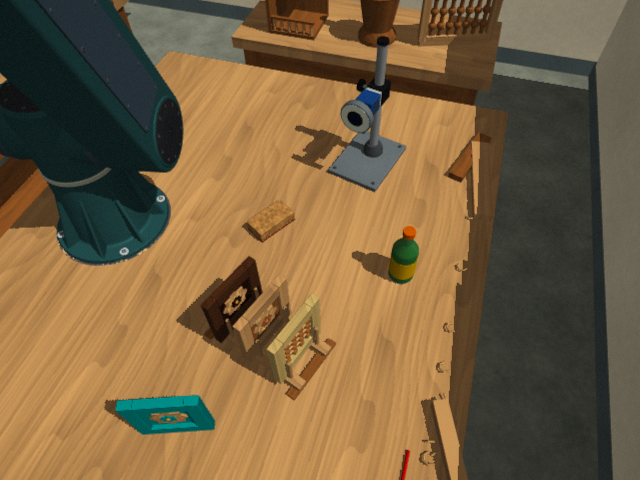

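View pics/top0.png

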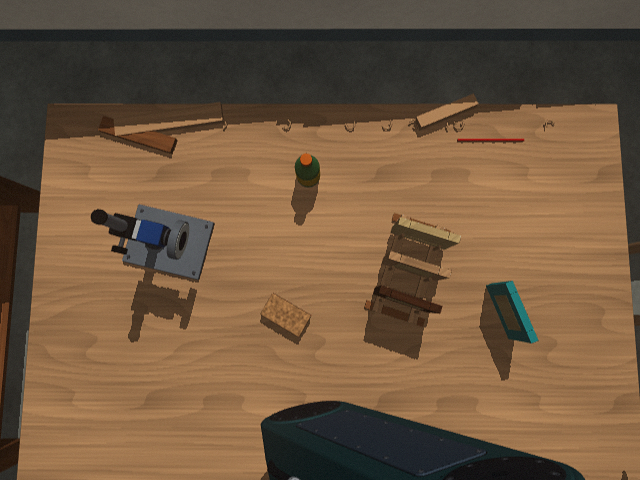

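Run:
```python
import cv2,numpy as np
t=cv2.imread('pics/top0.png');s=cv2.imread('pics/side0.png')
def c(im,x,y):
    w,h=133,100
    return cv2.resize(im[y:y+h,x:x+w],(w*3,h*3),interpolation=cv2.INTER_CUBIC)
cv2.imwrite('pics/m1.png',np.vstack([np.hstack([c(t,90,195),c(t,340,210)]),np.hstack([c(s,290,95),c(s,195,250)])]))
```

```text
(no output)
```

View pics/m1.png

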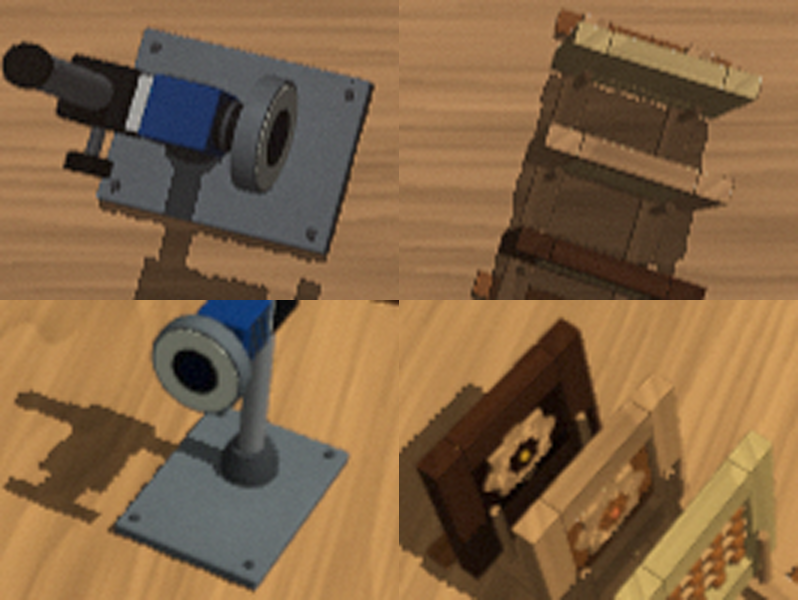

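```bash
cat > h.py <<'E'
from cell import env
import numpy as np
from scipy.optimize import least_squares
from scipy.spatial.transform import Rotation as Ro
P={c:env.camera_params(c) for c in('side','top')}
def proj(c,X):
    p=P[c];q=p['camera_matrix']@(p['R']@X+p['t']);return q[:2]/q[2]
def w(x,y,yaw,z,pt):
    c,s=np.cos(yaw),np.sin(yaw);return np.array([x+c*pt[0]-s*pt[1],y+s*pt[0]+c*pt[1],z+pt[2]])
E
python3 - <<'E'
from h import *
st=[('top',(-.13,-.075,.014),(214,222.7)),('top',(-.13,.075,.014),(198.3,278.3)),('top',(.07,-.075,.014),(139.3,204.3)),('top',(.07,.075,.014),(123.3,260)),
('top',(0,0,.362),(99.3,216.7)),('side',(-.13,.075,.014),(328.3,169.3)),('side',(-.13,-.075,.014),(374.3,188.5)),('side',(.07,-.075,.014),(405.7,147)),
('top','L',(181.3,239.7)),('side','L',(354.3,119))]
def f(v):
    return np.array([proj(c,w(*v[:3],0,(-.126,0,v[3]) if p=='L' else p))-np.array(u) for c,p,u in st])
r=least_squares(lambda v:f(v).ravel(),[.5,.45,1.5,.22],loss='soft_l1');print('stand',r.x);print(f(r.x).round(1).tolist())
print('star goal',w(*r.x[:3],0,(-.126-.18,0,r.x[3])))
pn=[('side',(-.009,-.07,.15),(201.7,304)),('side',(.009,-.07,.15),(209,311.3)),('side',(-.009,.07,.15),(248.7,256.7)),('side',(.009,.07,.15),(255.3,261)),('side',(.009,-.07,0),(224.3,341)),
('side',(.009,0,.075),(236,303)),('top',(.009,0,.075),(402,295.5))]
g=lambda v:np.array([proj(c,w(*v,.022,p))-np.array(u) for c,p,u in pn])
r=least_squares(lambda v:g(v).ravel(),[.4,-.15,0],loss='soft_l1');print('panel',r.x);print(g(r.x).round(1).tolist())
for c in P:
  print(c,'rack z0 via plane:', [d['centre'] for d in env.mark_of('rack',c)][:1])
for a in [(.009,.07),(.009,-.07),(-.009,.07),(-.009,-.07)]: print('top pred corner',proj('top',w(*r.x,.022,(*a,.15))).round(1))
E
```

```text
stand [0.58775525 0.43545815 1.3392645  0.22111295]
[[0.3, -1.4], [0.2, 1.0], [-0.6, -1.2], [-1.5, 0.4], [-0.1, -0.6], [-1.4, 0.1], [0.3, 0.9], [0.3, -1.3], [1.9, 0.6], [-0.3, -0.5]]
star goal [0.51753781 0.13762344 0.22111295]
panel [ 0.44195277 -0.17344194 -0.28835399]
[[-0.3, 1.2], [-0.5, -1.3], [-0.0, -1.9], [0.2, -2.2], [-1.7, 2.9], [2.7, -0.6], [4.0, -1.5]]
side rack z0 via plane: [[270.8, 340.2]]
top rack z0 via plane: [[406.1, 266.2]]
top pred corner [380.  284.1]
top pred corner [442.3 303. ]
top pred corner [377.7 292.1]
top pred corner [440.1 311. ]
```

```bash
cat >> h.py <<'E'
def rel(pos,ang):
    "shift/turn in creep units to TCP pos, tool down, closing axis (tool y) at world angle ang"
    s=env.sense();R=Ro.from_rotvec(s['ee_rot'])
    y=np.array([np.cos(ang),np.sin(ang),0]);z=np.array([0,0,-1.]);x=np.cross(y,z)
    T=Ro.from_matrix(np.c_[x,y,z])
    print('shift',(R.inv().apply(np.array(pos)-s['ee_pos'])/.04).round(2),'turn',((R.inv()*T).as_rotvec(degrees=True)/8).round(2))
E
python3 - <<'E'
from h import *
rel((.442,-.173,.275),-.288)
# bottle: top of cap z=.17 at px
for d in env.mark_of('glue_bottle','top')[:1]+env.mark_of('sanding_block','top')[:1]:
    p=P['top'];u=np.linalg.inv(p['camera_matrix'])@np.r_[d['centre'],1];C=-p['R'].T@p['t'];v=p['R'].T@u;print(C-v*C[2]/v[2])
E
```

```text
shift [  9.79 -10.79  -1.53] turn [-0.   -0.   -7.56]
[0.74432307 0.05562693 0.        ]
[0.40962756 0.10943842 0.        ]
```

```bash
python3 -m creep '[[0,0,-1.25,0,0,0,-1],[0.8,-0.9,-1.5,0,0,-0.5,-1],[1.8,-2,-1.5,0,0,-1.3,-1],[2.6,-2.9,-1.5,0,0,-2,-1],[3.4,-3.8,-1.5,0,0,-2.7,-1],[4.2,-4.7,-1.5,0,0,-3.4,-1],[5,-5.6,-1.5,0,0,-4,-1],[5.8,-6.5,-1.5,0,0,-4.7,-1],[6.6,-7.3,-1.5,0,0,-5.3,-1],[6.6,-7.3,-1.5,0,0,-5.3,-1]]'; python3 -c "
from h import *
rel((.442,-.173,.275),-.288)"
```

```text
time: 2.1
ee_pos: [0.351, -0.3343, 0.2741]
ee_rot: [2.776, 1.471, 0.001]
contact_force: [0.4, -0.9, -0.3]
gripper_width: 0.0914
gripper_force: 0.0
shift [ 4.61 -0.38 -0.02] turn [ 0.   -0.   -2.21]
```

```bash
python3 -m creep '[[1,-0.1,0,0,0,-0.6,-1],[2,-0.2,0,0,0,-1.2,-1],[3,-0.3,0,0,0,-1.8,-1],[4,-0.4,0,0,0,-2.2,-1],[4.6,-0.4,0,0,0,-2.2,-1],[4.6,-0.4,0,0,0,-2.2,-1],[4.6,-0.4,0,0,0,-2.2,-1],[4.6,-0.4,0,0,0,-2.2,-1]]'
python3 - <<'E'
from h import *
import cv2
s=env.sense();im=env.read_camera('wrist');cv2.imwrite('pics/w1.png',im[...,::-1])
print(s['ee_pos'],s['ee_rot'],env.camera_params('wrist'))
for d in env.outline_of('star_panel','wrist'): print(d['p'],d['centre'])
E
```

```text
time: 2.9
ee_pos: [0.4401, -0.178, 0.2739]
ee_rot: [2.525, 1.869, -0.0]
contact_force: [-0.1, -0.2, -0.6]
gripper_width: 0.0914
gripper_force: 0.0
[ 0.44012792 -0.1780238   0.2739287 ] [ 2.52543518e+00  1.86857256e+00 -2.70750568e-04] {'camera_matrix': array([[371.64829954,   0.        , 322.5168643 ],
       [  0.        , 371.64829954, 239.75321694],
       [  0.        ,   0.        ,   1.        ]]), 'tool_from_camera': array([[ 5.73253000e-04, -9.67864621e-01, -2.51471164e-01,
         6.98868354e-02],
       [ 9.99999264e-01,  2.85979354e-04,  1.17891560e-03,
         8.71789963e-04],
       [-1.06911514e-03, -2.51471655e-01,  9.67864073e-01,
        -1.70988882e-01],
       [ 0.00000000e+00,  0.00000000e+00,  0.00000000e+00,
         1.00000000e+00]])}
0.95 [381.5, 362.6]
0.69 [321.6, 226.6]
0.51 [483.7, 217.8]
0.37 [410.2, 211.9]
```

View pics/w1.png

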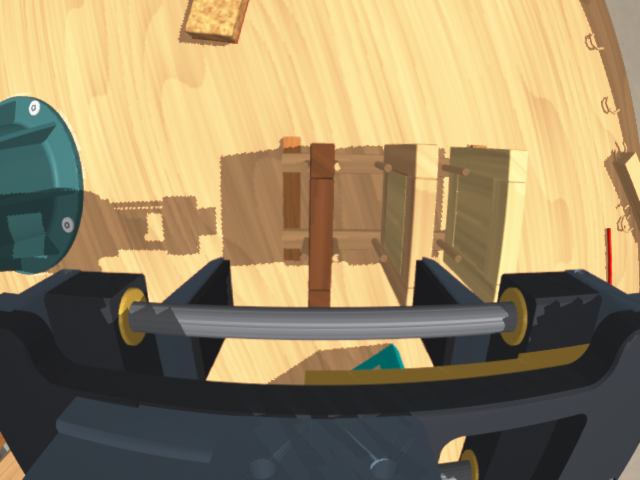

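The dark rail runs vertically at columns 310–335, rows 143–305, centred between the fingers. I'll back-project it at z = 0.172.

```bash
cat >> h.py <<'E'
def wray(px,z,pos,rot):
    p=env.camera_params('wrist');K=p['camera_matrix'];d=(np.array(px)-K[:2,2])/K[0,0];th=np.hypot(*d)
    v=np.r_[d/th*np.sin(th),np.cos(th)];M=p['tool_from_camera'];R=Ro.from_rotvec(rot)
    C=np.array(pos)+R.apply(M[:3,3]);v=R.apply(M[:3,:3]@v);return C+v*(z-C[2])/v[2]
E
python3 - <<'E'
from h import *
s=env.sense();a=[wray(q,.172,s['ee_pos'],s['ee_rot']) for q in [(311,143),(335,143),(309,300),(330,300)]]
print(np.round(a,4)); f=(a[0]+a[1])/2;n=(a[2]+a[3])/2;d=f-n
print('width',np.linalg.norm(a[0]-a[1]),np.linalg.norm(a[2]-a[3]),'panel x angle',np.arctan2(d[1],d[0])-np.pi/2)
u=d/np.linalg.norm(d);print('centre from far end',f-.07*u)
import cv2
im=cv2.imread('pics/w1.png').astype(int).sum(2)
for r in (150,180,210,240,270,295): print(r,im[r,300:342:2].tolist())
E
```

```text
[[ 0.4541 -0.1075  0.172 ]
 [ 0.4708 -0.1126  0.172 ]
 [ 0.416  -0.2238  0.172 ]
 [ 0.4321 -0.2287  0.172 ]]
width 0.01743027017580067 0.01679190715200277 panel x angle -0.3192866216416872
centre from far end [ 0.44048397 -0.17652162  0.172     ]
150 [292, 365, 372, 369, 348, 232, 253, 265, 258, 257, 257, 256, 256, 254, 253, 258, 263, 302, 380, 388, 394]
180 [314, 372, 357, 358, 342, 203, 247, 243, 243, 257, 271, 275, 270, 264, 254, 246, 252, 333, 361, 348, 368]
210 [319, 364, 365, 347, 306, 213, 246, 257, 269, 271, 276, 279, 271, 261, 252, 251, 263, 342, 351, 355, 358]
240 [373, 368, 290, 287, 250, 230, 264, 267, 272, 274, 281, 276, 261, 250, 245, 243, 247, 285, 289, 362, 374]
270 [617, 609, 622, 636, 490, 256, 265, 263, 270, 272, 272, 262, 248, 239, 239, 293, 595, 598, 593, 584, 579]
295 [622, 625, 620, 610, 387, 253, 255, 252, 249, 251, 252, 250, 254, 256, 258, 480, 632, 620, 613, 621, 609]
```

```bash
python3 -m creep '[[0,0,0,0,0,-0.1,-0.3],[0,0,0,0,0,0.1,-0.3],[0,0,0.6,0,0,0.1,-0.3],[0,0,1.2,0,0,0.1,-0.3],[0,0,1.8,0,0,0.1,-0.3],[0,0,2.4,0,0,0.1,-0.3],[0,0,3,0,0,0.1,-0.3],[0,0,3.35,0,0,0.1,-0.3],[0,0,3.35,0,0,0.1,-0.3],[0,0,3.35,0,0,0.1,-0.3]]' && python3 -m creep '[[0,0,0,0,0,0,0],[0,0,0,0,0,0,0.3],[0,0,0,0,0,0,0.6],[0,0,0,0,0,0,1],[0,0,0,0,0,0,1],[0,0,0,0,0,0,1],[0,0,0,0,0,0,1],[0,0,0,0,0,0,1],[0,0,0,0,0,0,1],[0,0,0,0,0,0,1]]'
```

```text
time: 4.0
ee_pos: [0.4406, -0.1774, 0.1403]
ee_rot: [-2.538, -1.851, 0.0]
contact_force: [-0.4, 0.3, 0.9]
gripper_width: 0.0592
gripper_force: 0.0
time: 5.0
ee_pos: [0.4405, -0.1772, 0.14]
ee_rot: [-2.538, -1.852, 0.0]
contact_force: [-1.1, 1.0, 5.1]
gripper_width: 0.0181
gripper_force: 30.0
```

```bash
python3 -m creep '[[0,0,-0.2,0,0,0,1],[0,0,-0.5,0,0,0,1],[0,0,-1,0,0,0,1],[0,0,-1.5,0,0,0,1],[0,0,-2,0,0,0,1],[0,0,-2.6,0,0,0,1],[0,0,-3.2,0,0,0,1],[0,0,-3.8,0,0,0,1],[0,0,-4.2,0,0,0,1],[0,0,-4.2,0,0,0,1]]'
python3 - <<'E'
from h import *
import cv2
s=env.sense();print(s['ee_pos'],s['gripper_width'],s['gripper_force'],s['ft_torque'])
cv2.imwrite('pics/s2.png',env.read_camera('side')[...,::-1])
rel((.5155,.129,.31),1.339);rel((.5155,.129,.264),1.339)
E
```

```text
time: 6.0
ee_pos: [0.4413, -0.1776, 0.3108]
ee_rot: [2.535, 1.85, 0.003]
contact_force: [0.6, 0.7, -2.9]
gripper_width: 0.0176
gripper_force: 30.0
[ 0.44133166 -0.17761843  0.31077219] 0.017577557758420684 29.997690618038177 [-0.05148093 -0.09966753 -0.00939811]
shift [ 7.86 -0.55 -0.03] turn [ 1.000e-02  2.000e-02 -1.181e+01]
shift [ 7.86 -0.56  1.12] turn [ 1.000e-02  2.000e-02 -1.181e+01]
```

View pics/s2.png

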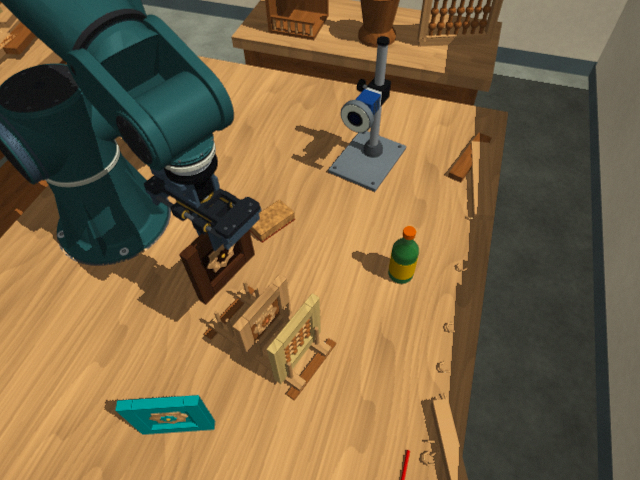

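The panel hangs free above the rack (around pixel 215, 265) and the other panels haven't moved. Next: swing it toward the lens.

```bash
python3 -m creep '[[0.3,0,0,0,0,-0.2,1],[0.8,0,0,0,0,-0.6,1],[1.4,-0.1,0,0,0,-1.2,1],[2.1,-0.1,0,0,0,-2,1],[2.8,-0.2,0,0,0,-2.8,1],[3.5,-0.2,0,0,0,-3.6,1],[4.2,-0.3,0,0,0,-4.4,1],[4.8,-0.3,0,0,0,-5.2,1],[5.2,-0.4,0,0,0,-5.8,1],[5.4,-0.4,0,0,0,-6.2,1]]'
python3 - <<'E'
from h import *
rel((.5155,.129,.264),1.339)
E
```

```text
time: 7.05
ee_pos: [0.4904, 0.0353, 0.3066]
ee_rot: [-1.517, -2.748, 0.001]
contact_force: [-0.3, -0.5, -2.5]
gripper_width: 0.0181
gripper_force: 30.0
shift [1.65 1.78 1.06] turn [-0.01 -0.01 -5.57]
```

```bash
python3 -m creep '[[0.1,0.1,0.1,0,0,-0.5,1],[0.3,0.4,0.2,0,0,-1.2,1],[0.6,0.7,0.4,0,0,-2,1],[0.9,1,0.6,0,0,-2.8,1],[1.2,1.3,0.8,0,0,-3.6,1],[1.4,1.5,0.9,0,0,-4.4,1],[1.55,1.7,1,0,0,-5.1,1],[1.65,1.8,1.05,0,0,-5.5,1],[1.65,1.8,1.05,0,0,-5.55,1],[1.65,1.8,1.05,0,0,-5.55,1]]'
python3 - <<'E'
from h import *
import cv2
s=env.sense();print(s['ee_pos'],s['ee_rot'])
ims={c:env.read_camera(c) for c in ('side','top','wrist')}
im=np.vstack([np.hstack([cv2.resize(ims[c][y:y+220,x:x+266],(400,300)) if 0 else cv2.resize(ims[c][y:y+200,x:x+266],(400,300)) for c,x,y in row]) for row in [(('side',170,80),('top',120,150))]])
cv2.imwrite('pics/m3.png',np.vstack([im,np.hstack([cv2.resize(ims['wrist'],(400,300)),np.zeros((300,400,3),np.uint8)])])[...,::-1])
for n,i in ims.items(): cv2.imwrite(f'pics/f_{n}.png',i[...,::-1])
rel((.5155,.129,.264),1.339)
for c in P: print(c,[(np.round(d['centre'],1).tolist(),round(d['p'],2)) for l in('star','lens') for d in env.mark_of(l,c)],'pred star',proj(c,np.array([.5175,.1376,.2211])))
E
```

```text
time: 8.05
ee_pos: [0.5168, 0.1277, 0.2651]
ee_rot: [-0.376, -3.118, 0.001]
contact_force: [0.3, -0.5, -2.1]
gripper_width: 0.0184
gripper_force: 30.0
[0.51677797 0.12767377 0.26514387] [-3.76368146e-01 -3.11755716e+00  7.20163929e-04]
shift [0.05 0.03 0.05] turn [-0.   -0.   -0.07]
side [([166.9, 418.3], 0.85), ([355.9, 114.3], 0.8)] pred star [315.03530494 163.96081957]
top [([513.6, 309.7], 0.61), ([182.4, 240.0], 0.91), ([283.6, 313.3], 0.71)] pred star [265.09619445 260.165249  ]
```

View pics/m3.png

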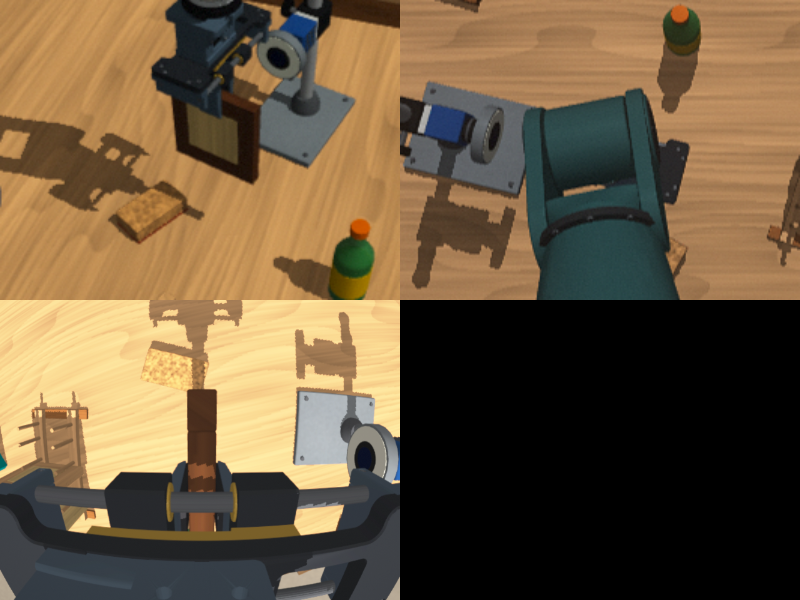

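The panel's plywood back faces the side camera, so the star faces the lens. Now a close-up to measure the corners and the ring.

Run:
```python
import cv2,numpy as np
s=cv2.imread('pics/f_side.png');w=cv2.imread('pics/f_wrist.png')
a=cv2.resize(s[75:225,270:420],(600,600)[:2],interpolation=cv2.INTER_CUBIC)
b=cv2.resize(w[180:330,540:640],(200,300),interpolation=cv2.INTER_CUBIC)
c=cv2.resize(w[130:280,270:370],(200,300),interpolation=cv2.INTER_CUBIC)
cv2.imwrite('pics/m4.png',np.hstack([a,np.vstack([b,c])]))
```

```text
(no output)
```

View pics/m4.png

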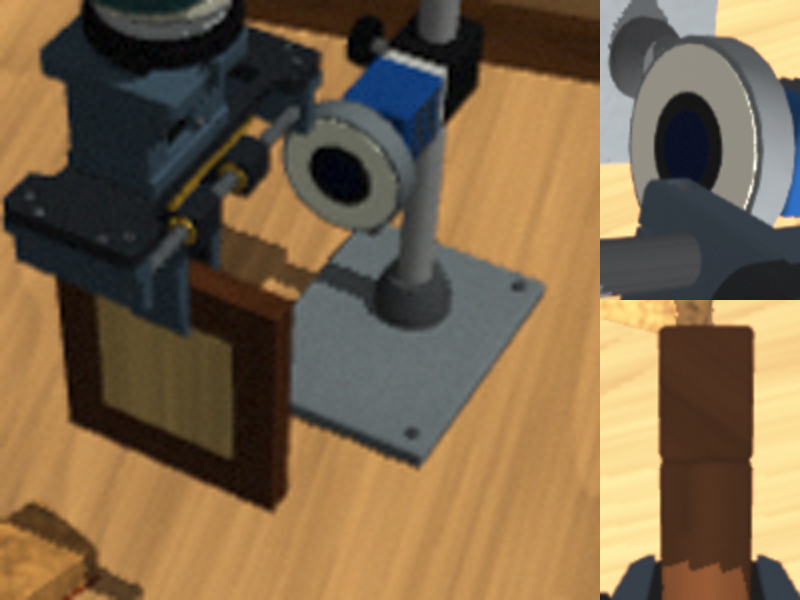

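Run:
```python
from h import *
s=env.sense();pos,rot=s['ee_pos'],s['ee_rot']
def wproj_res(X,px): # angular residual in px
    a=wray(px,X[2],pos,rot);return (a-X)[:2]*900
def fl(v):
    L=w(*v[:3],0,(-.126,0,v[3]))
    return np.r_[proj('side',L)-(355.25,118.25),proj('top',L)-(182.4,240.0),wproj_res(L,(583.5,252.5))]
st=[('top',(-.13,-.075,.014),(214,222.7)),('top',(-.13,.075,.014),(198.3,278.3)),('top',(.07,-.075,.014),(139.3,204.3)),('top',(.07,.075,.014),(123.3,260)),
('top',(0,0,.362),(99.3,216.7)),('side',(-.13,.075,.014),(328.3,169.3)),('side',(-.13,-.075,.014),(374.6,189.5)),('side',(.07,-.075,.014),(405.7,147.5))]
f=lambda v:np.r_[fl(v),np.array([proj(c,w(*v[:3],0,p))-np.array(u) for c,p,u in st]).ravel()]
r=least_squares(f,[.59,.435,1.34,.22],loss='soft_l1');v=r.x;print('stand',v,fl(v).round(1))
L=w(*v[:3],0,(-.126,0,v[3]));print('lens',L)
# same corners, held panel
pn=[((-.009,.07,0),(287.5,180)),((-.009,-.07,0),(338.25,202.5)),((-.009,-.07,.15),(339.25,156.3)),((.009,-.07,.15),(343.25,152)),((-.009,.07,.15),(285.5,147))]
def R3(q): return Ro.from_euler('ZYX',q[3:6])
def res(q): return np.array([proj('side',q[:3]+R3(q).apply(p))-np.array(u) for p,u in pn])
q0=np.array([*pos[:2],pos[2]-.118,1.33,0,0])
print('pred res',res(q0).round(1).tolist())
pr=np.array([.003,.003,.005,.03,.05,.05])
q=least_squares(lambda q:np.r_[res(q).ravel(),(q-q0)/pr],q0).x;print('held',q.round(4),res(q).round(1).tolist())
star=q[:3]+R3(q).apply((.009,0,.075));RL=Ro.from_euler('Z',v[2])
print('star in lens frame',RL.inv().apply(star-L),'yaw err',q[3]-v[2])
```

```text
stand [0.58782938 0.43518917 1.33892475 0.22139166] [-1.3  0.3  0.9  0.2 -0.2 -0.2]
lens [0.55887465 0.31256118 0.22139166]
pred res [[-0.1, 0.8], [0.1, 1.2], [0.1, -1.1], [0.5, -2.1], [-3.1, -15.3]]
held [ 0.5187  0.132   0.1409  1.4192 -0.087   0.0098] [[0.2, 3.4], [2.8, 0.6], [1.0, 3.2], [0.7, 1.5], [-5.1, -8.0]]
star in lens frame [-0.18243149 -0.0029161  -0.00496439] yaw err 0.08026370948721007
```

The fifth corner was hidden by the gripper, so that pick is bad. I'll refit without it and confirm the panel is still.

```bash
python3 -m creep '[[0,0,0,0,0,0,1],[0,0,0,0,0,0,1],[0,0,0,0,0,0,1],[0,0,0,0,0,0,1],[0,0,0,0,0,0,1]]'
python3 - <<'E'
from h import *
s=env.sense();pos=s['ee_pos'];print(np.abs(s['qd']).max())
pn=[((-.009,.07,0),(287.5,180)),((-.009,-.07,0),(338.25,202.5)),((-.009,-.07,.15),(339.25,156.3)),((.009,-.07,.15),(343.25,152))]
R3=lambda q:Ro.from_euler('ZYX',q[3:6])
res=lambda q:np.array([proj('side',q[:3]+R3(q).apply(p))-np.array(u) for p,u in pn])
q0=np.array([*pos[:2],pos[2]-.118,1.33,0,0]);pr=np.array([.003,.003,.005,.03,.05,.05])
q=least_squares(lambda q:np.r_[res(q).ravel(),(q-q0)/pr],q0).x;print(q.round(4),res(q).round(1).tolist())
star=q[:3]+R3(q).apply((.009,0,.075))
print(Ro.from_euler('Z',1.339).inv().apply(star-np.array([.5589,.3126,.2214])))
E
```

```text
time: 8.9
ee_pos: [0.5174, 0.1274, 0.2659]
ee_rot: [-0.376, -3.119, 0.0]
contact_force: [1.4, 0.2, -2.9]
gripper_width: 0.0179
gripper_force: 30.0
0.0006353124675144588
[ 0.5171  0.1284  0.1492  1.332  -0.034   0.0138] [[-0.2, -0.1], [0.2, 0.8], [-0.2, 0.4], [0.2, -0.8]]
[-0.18242358 -0.00273343  0.0030489 ]
```

The refit puts the star 182 mm from the lens rim and within 3 mm of its axis. Tilt is under 0.04 rad and the panel is still, so I'm handing it in.

```bash
python3 -c "
from cell import env
print(env.sign_off())"
```

```text
the job is handed in; nothing more can be done
None
```

I handed the job in with the star panel held still in front of the lens: by my last measurement the star is about 182 mm from the rim and 3 mm off the axis, with tilt under 0.04 rad. The sign-off returned no verdict.

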